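# Tip the large mill ball out of a two-bay sorting tray

## Task

Pick up the wooden two-bay sorting tray by its grip board and tip it over the terracotta bowl on the corner of the bay that holds the larger ceramic ball, so that this ball rolls out through the gap in the rim into the bowl while the smaller ball stays in the tray. Then set the tray back down flat on the table. Do not touch either ball with the gripper, and keep the bowl standing upright.

Things in the scene. Friction and masses are not known exactly. Their poses are not given: they have to be found in the camera images.
- sorting_tray: Loose wooden tray, 130 (x) x 170 (y) mm, 0.2 kg, walls 54 high (rear 32); origin: centre of its underside, z up. A divider at y = 0 makes two bays, +y and -y. The front wall (+x) stands only for |y| < 37 mm: at each bay's outer end, |y| 37 to 79, is a gap; the floor's edge there (x = 69, |y| = 58) lies 31 mm above the underside. Floors slope 8 deg down to -x, 5 deg to the divider.
- tray_grip (a point): Where to pinch the tray: on its upright grip board (50 mm along the tray's x, 12 mm thick in y, on the divider at mid-tray), 83 mm above the underside, 20 mm below the board's top. Leaning the tray about 34 deg straight towards corner (+x, +y) or (+x, -y) empties only the bay on that side; the other ball is held by front wall and divider. Leaning to +x alone is not enough.
- large_ball: White ceramic mill ball, 28 mm across, 30 g, loose in one of the two bays (its y in the tray's frame tells which); rests in the bay's rear (-x) inner corner while the tray is level. Origin at its centre; its axes turn as it rolls
- small_ball: White ceramic mill ball, 18 mm across, 12 g, loose in the other bay, likewise in its rear inner corner. Origin at its centre; its axes turn as it rolls
- catch_bowl: Loose round open terracotta bowl, 164 mm across the rim, 66 mm high, wall 5 mm, 0.6 kg, on the table to the left (+y) of the tray; origin: centre of its underside, z up
Mind the look-alikes: they are no part of the job. What is shaped like the large_ball but green or pink is not meant.

How it is judged:
By the outcome, as a careful person would: the job done as asked, in the order asked, and still so for the second after the job is handed in, with the robot touching nothing.
It also fails if it takes over 64 s, if anything falls off the work surface, if the arm or the gripper's body presses on something with over 40 N, if the wrist force passes 120 N, or if a joint passes its speed limit or range.

## Robot

A 7-joint arm with a two-finger parallel gripper is mounted at the origin on the work surface; the furniture and walls round the work are solid. World frame = base frame: x ahead of the robot, y to its left, z up, the work surface at z = 0. Lengths are in m, angles in rad, forces in N, time in s.
With the tool pointing down it reaches from about 0.4 to 0.925 m from the base axis. Payload 4.1 kg.
Tool frame: the origin (TCP) lies at the very end of the fingers, on their centre line; the grasp point (between the pads) lies 19 mm behind it (r.pinch_z is the distance from the TCP to the grasp point, in m); z points along the fingers, y is the line along which they close (so a half turn about z gives the same grasp; the last joint's range is limited). The gripper opens to 85 mm and grips with 20 to 120 N. Pads are 22 mm wide; open, the fingers measure 114 mm over their backs; the gripper's body (76 mm by 85 mm) begins 54 mm behind the grasp point. The pads swing forward as they close: fully open they stand 13 mm farther back than shut.
Start: joints at [1.161, 0.398, 0.045, 1.537, -0.019, 1.207, -0.051], TCP at [0.199, -0.619, 0.231] pointing down, gripper open.
Joint ranges: [-2.82, 2.82], [-0.49, 2.23], [-1.37, 1.46], [0, 2.46], [-1.36, 4.5], [0.23, 2], [-2.94, 2.94]. Speed limits (rad/s): [2.57, 2.57, 3.14, 3.14, 3.14, 3.14, 3.14].

## Interface

Orientations are given as a rotation vector (axis times angle).
In Python, from rig import r gives the robot as it stands.
- The arm moves only by the tool servo_tool, never from a script. Its argument "increments" is a list of rows, each a list of 5 numbers: the shift along the tool's x, y, z in mm, then the turn about the tool's z in rad, then the closure, from 0 (fully open) to 1 (shut). In form: [[tx, ty, tz, turn, jaw], ...]. A call has exactly 8 rows; each row shifts and turns the commanded pose from where the row before left it, along the tool's axes as they then stand; what a row does not reach is not made up. A row lasts 1/10 s, in which the tool goes at most 50 mm and 8.59 degrees, less where a joint would pass 70% of its speed; a pose out of reach is approached as far as the arm can. A call is refused whole if a number of a shift passes 50 or a number of a turn 0.15, either way. A call with a gripper value outside its range is refused whole. The fingers move at their own pace and stop on an object; "squeeze" is the grip in N (left out, the last holds). Time passes only in rows, so rows that do not move let the fingers close, or fill a call up. It gives the time, the measured TCP pose, the force, the opening and the grip force at its end, in the units of the state.
- r.get_obs(): the state, without advancing time (a new reading comes with each control period).
- r.snapshot(name): name is "scene" or "side" or "wrist"; returns a dict with "img" (480x640x3 uint8, blue, green, red), "K" (3x3 intrinsics, pixels), "k1" (the pictures are not rectified: a ray, as slopes to the right and down, at radius r is drawn at 1 + k1 r^2 times it, then the intrinsics apply), "extrinsics" (4x4, takes a point from camera to world coordinates); the wrist camera has in their place "tool_from_camera" (4x4, takes a point from camera to tool coordinates, whose origin is the TCP and whose axes are the flange's). Camera axes: x right, y down, z forward; pixel columns grow to the right and rows downward; lengths in m; the calibration is good to about 2 mm. A picture is of the moment at which its call begins: read the wrist's pose just before it. There is no depth.
- r.sign_off(): hands the job in; it is judged then, once.
Trained networks look in the newest picture that a camera, given by its name, has taken for a name from the list of things; names that differ only in an ending like _2 or _b are one class to them, and where a whole thing is asked for, a point or a joint stands for the part that bears it (a point fixed in the world has none). Each returns a list of dicts, best first, with "score" (0 to 1); they miss things now and then, are a little off and sometimes report something else, mostly with a low value. They report only what shows in the picture. A call takes as long as a camera call. They do not tell look-alikes from the thing itself.
- r.find_in(camera, query): "bbox" ([left, top, right, bottom] in pixels, round what is visible of it).
- r.tip_of(camera, query): "at" ([column, row] in pixels: a listed point, or the origin of a listed thing).
The state is a dict: "time": time; "joints": joint angles; "dq": joint speeds; "tau": joint torques, N m; "eef_pos": TCP position; "eef_rot": TCP orientation; "wrist_force": force on the tool from outside, world axes, zero at the start; "torque": the same for the moment, N m; "opening": finger opening in m; "grasp_force": force on a finger pad.
Only numpy, scipy, OpenCV 4.12 (cv2) and the standard library are available. Lean on these libraries where they do the work, as an engineer would, in place of code of your own. Each camera call takes 0.05 s, during which the arm holds its last target. There are 200 camera calls.

## Working session

There is one attempt and no reset: what is moved stays moved. The work goes in short steps, Python scripts to look and compute and a tool call to move; the robot and the scene stay as the last step left them, time stands still between calls to the robot, and variables do not carry over. Pictures are saved under pics/ and viewed, at most 11 in all, crops included, and the job is handed in when it is done.

Besides the shell and the picture viewer there is one more tool, called after "Emit:" as name([rows], argument=value, ...), one row to a line, values as JSON. servo_tool: Moves the arm, as the interface text tells. Its arguments: {"type":"object","properties":{"increments":{"type":"array","items":{"type":"array","items":{"type":"number"}}},"squeeze":{"type":"number"}},"required":["increments"]}

```bash
ls -la; mkdir -p pics
python3 - <<'E'
from rig import r
import cv2,numpy as np
o=r.get_obs()
for k,v in o.items(): print(k,np.round(v,3))
print([a for a in dir(r) if a[0]!='_'], r.pinch_z)
ims=[]
for c in("scene","side"):
    s=r.snapshot(c); cv2.imwrite(f"pics/{c}0.png",s["img"]); print(c,s["K"].tolist(),s["k1"],np.round(s["extrinsics"],4).tolist())
    for q in("sorting_tray","tray_grip","large_ball","small_ball","catch_bowl"):
        print(q,[(np.round(d["bbox"]).tolist(),round(d["score"],2)) for d in r.find_in(c,q)][:4],[(np.round(d["at"],1).tolist(),round(d["score"],2)) for d in r.tip_of(c,q)][:4])
E
```

```text
total 12
drwxr-xr-x  3 agent agent 4096 Dec  2 04:05 .
drwxr-xr-x 23 root  root  4096 Dec  2 04:05 ..
drwxr-xr-x  2 agent agent 4096 Dec  2 04:05 pics
time 0.0
joints [ 1.161  0.399  0.045  1.538 -0.019  1.207 -0.051]
dq [ 0.    -0.001 -0.    -0.     0.     0.001 -0.002]
tau [ 0.0000e+00 -4.7512e+01  1.3650e+00 -2.5422e+01  1.2000e-02  9.0000e-03
 -0.0000e+00]
eef_pos [ 0.199 -0.618  0.23 ]
eef_rot [-3.102e+00 -4.860e-01  1.000e-03]
wrist_force [0.089 0.031 0.21 ]
torque [-0.018 -0.008 -0.029]
grasp_force 0.0
opening 0.085
['Unreachable', 'find_in', 'get_obs', 'pinch_z', 'sign_off', 'snapshot', 'tip_of'] 0.0187
scene [[593.5348205030309, 0.0, 331.6961009814065], [0.0, 593.5348205030309, 234.34015679221932], [0.0, 0.0, 1.0]] 0.0666564016671347 [[-0.8501, -0.3021, 0.4314, 0.1263], [-0.5264, 0.5117, -0.679, 0.6913], [-0.0157, -0.8043, -0.594, 0.5616], [0.0, 0.0, 0.0, 1.0]]
sorting_tray [([279.0, 146.0, 407.0, 239.0], 0.63), ([359.0, 201.0, 365.0, 209.0], 0.61)] [([344.9, 202.5], 0.98)]
tray_grip [([282.0, 146.0, 403.0, 237.0], 0.89)] [([344.7, 159.9], 0.56)]
large_ball [([392.0, 221.0, 
[... 351 characters left out ...]
 317.6791023983947], [0.0, 573.8445420442538, 243.52888623069856], [0.0, 0.0, 1.0]] -0.006166101771127095 [[0.9682, -0.1002, 0.2293, 0.2825], [-0.2502, -0.4131, 0.8756, -0.6746], [0.007, -0.9051, -0.4251, 0.4651], [0.0, 0.0, 0.0, 1.0]]
sorting_tray [([344.0, 271.0, 466.0, 374.0], 0.8)] [([397.8, 336.5], 0.66), ([366.1, 327.7], 0.59)]
tray_grip [([343.0, 267.0, 462.0, 375.0], 0.56)] [([398.7, 281.5], 0.86)]
large_ball [([355.0, 316.0, 381.0, 336.0], 0.71), ([310.0, 282.0, 328.0, 296.0], 0.71), ([349.0, 271.0, 362.0, 277.0], 0.61)] [([315.5, 287.8], 0.67), ([355.8, 276.7], 0.59), ([369.2, 327.2], 0.54)]
small_ball [] []
catch_bowl [([221.0, 197.0, 308.0, 253.0], 0.79)] [([266.0, 245.4], 0.93)]
```

View pics/scene0.png

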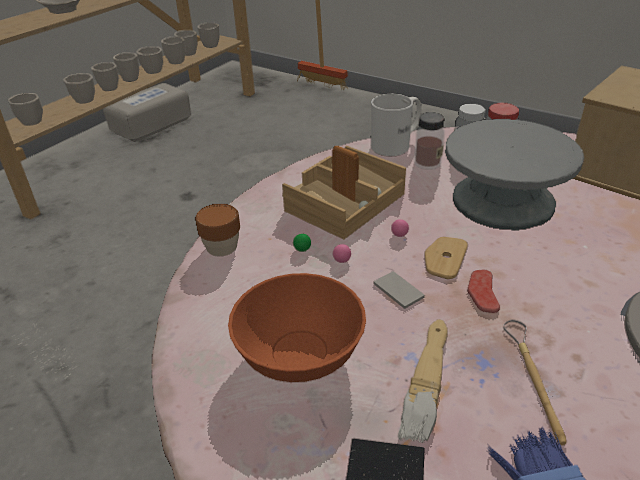

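View pics/side0.png

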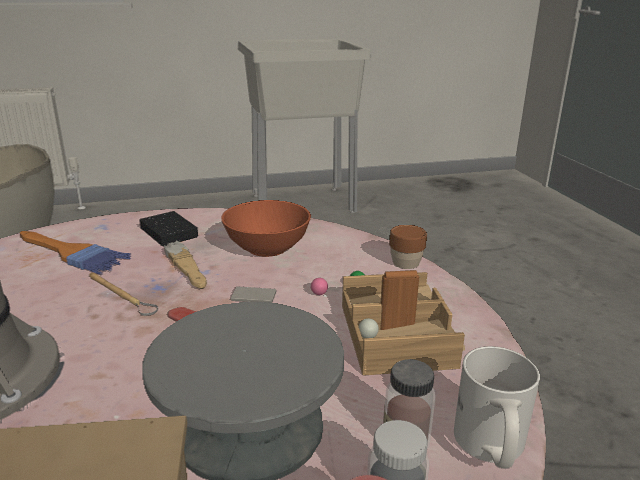

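```bash
cat > h.py <<'E'
import numpy as np,cv2
from rig import r
from scipy.spatial.transform import Rotation as R
def ray(s,px,T=None):
    K=s["K"];u=np.array([(px[0]-K[0][2])/K[0][0],(px[1]-K[1][2])/K[1][1]]);v=u.copy()
    for _ in range(20): v=u/(1+s["k1"]*(v@v))
    T=np.array(s["extrinsics"] if T is None else T)
    return T[:3,3],T[:3,:3]@np.r_[v,1]
def atz(s,px,z,T=None):
    o,d=ray(s,px,T);return o+d*(z-o[2])/d[2]
def tri(a,b):
    (o,d),(p,e)=a,b
    t=np.linalg.lstsq(np.c_[d,-e],p-o,rcond=None)[0]
    x,y=o+d*t[0],p+e*t[1];return (x+y)/2,np.linalg.norm(x-y)
def proj(s,P,T=None):
    T=np.array(s["extrinsics"] if T is None else T);q=np.linalg.inv(T)@np.r_[P,1];v=q[:2]/q[2]
    v=v*(1+s["k1"]*(v@v));return np.array([s["K"][0][0]*v[0]+s["K"][0][2],s["K"][1][1]*v[1]+s["K"][1][2]])
E
python3 - <<'E'
from h import *
a=r.snapshot("scene");b=r.snapshot("side")
for n,p,q in(("tray",(344.9,202.5),(397.8,336.5)),("grip",(344.7,159.9),(398.7,281.5)),("bowl",(303.1,355.7),(266,245.4))):
    print(n,tri(ray(a,p),ray(b,q)))
E
```

```text
tray (array([ 0.56579992, -0.04315012, -0.00143109]), np.float64(0.002425756147529123))
grip (array([ 0.56294235, -0.03811532,  0.08534497]), np.float64(0.0025663936546835783))
bowl (array([0.43185095, 0.28629888, 0.00444536]), np.float64(0.0058986919157767515))
```

The side view shows the tray at about (400,325). The visibly larger white ball is at (369,327), in the near (−y) bay. The scene view shows the small ball at (362,204), the bowl at (298,325), and pink and green decoys on the table. I'll go above the tray first.

Emit:
servo_tool([
  [25,-25,-20,0,0],
  [30,-30,-20,0,0],
  [30,-30,-20,0,0],
  [30,-30,-15,0,0],
  [30,-30,-15,0,0],
  [30,-30,-10,0,0],
  [30,-30,-10,0,0],
  [30,-30,0,0,0],
])

```text
time: 2.0
eef_pos: [0.3519, -0.3221, 0.3432]
eef_rot: [3.101, 0.486, 0.004]
wrist_force: [0.3, -0.3, 0.1]
opening: 0.0856
grasp_force: 0.0
```

Emit:
servo_tool([
  [30,-27,-5,0,0],
  [30,-27,-5,0,0],
  [30,-27,0,0,0],
  [30,-27,0,0,0],
  [30,-27,0,0,0],
  [30,-27,0,0,0],
  [20,-20,0,0,0],
  [0,0,0,0,0],
])

```text
time: 2.8
eef_pos: [0.4869, -0.0837, 0.3515]
eef_rot: [-3.1, -0.499, -0.002]
wrist_force: [0.3, 0.2, -0.8]
opening: 0.0853
grasp_force: 0.0
```

Run:
```python
from h import *
o=r.get_obs();s=r.snapshot("wrist");cv2.imwrite("pics/w1.png",s["img"])
print(o["eef_pos"],o["eef_rot"],o["joints"],o["time"])
Tt=np.eye(4);Tt[:3,:3]=R.from_rotvec(o["eef_rot"]).as_matrix();Tt[:3,3]=o["eef_pos"]
T=Tt@np.array(s["tool_from_camera"]);np.save("T1.npy",T);print(np.round(s["tool_from_camera"],3).tolist())
d=r.tip_of("wrist","tray_grip");print(d); 
if d: print(atz(s,d[0]["at"],.083,T))
d=r.tip_of("wrist","sorting_tray");print(d)
```

```text
[ 0.48693161 -0.08366875  0.35152439] [-3.09977828e+00 -4.99418693e-01 -2.49964567e-03] [ 0.50878756  0.05802347 -0.44403081  1.70468434  0.02317176  1.38340811
 -1.19019364] 2.8
[[-0.001, -0.957, -0.29, 0.073], [1.0, -0.001, -0.0, 0.001], [0.0, -0.29, 0.957, -0.143], [0.0, 0.0, 0.0, 1.0]]
[{'at': [307.1, 127.0], 'score': 0.85}, {'at': [308.1, 164.6], 'score': 0.47}]
[ 0.56200805 -0.04403788  0.083     ]
[]
```

View pics/w1.png

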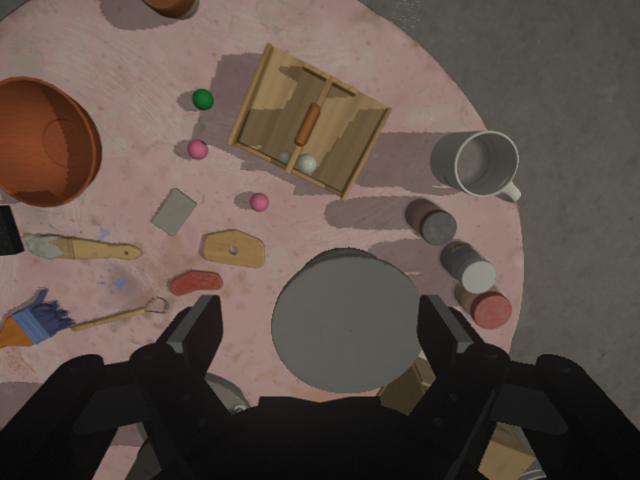

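The wrist view shows the tray with its board at about (307,125). The large ball is at (308,163) in the right-hand (−y) bay, the small ball is at (286,157), and the front gaps are at the top. The interface can't command a tilt directly, so I'll see what the arm does at its reach limit by going up.

Emit:
servo_tool([
  [0,0,-45,0,0],
  [0,0,-45,0,0],
  [0,0,-45,0,0],
  [0,0,-45,0,0],
  [0,0,-45,0,0],
  [0,0,-45,0,0],
  [0,0,-45,0,0],
  [0,0,-45,0,0],
])

```text
time: 3.75
eef_pos: [0.4886, -0.093, 0.6291]
eef_rot: [3.104, 0.478, 0.003]
wrist_force: [-0.0, 1.0, -0.6]
opening: 0.0854
grasp_force: 0.0
```

Run:
```python
from h import *
o=r.get_obs();print(o["joints"],R.from_rotvec(o["eef_rot"]).as_matrix().round(3).tolist())
s=r.snapshot("scene");T=np.load("T1.npy");s=r.snapshot("wrist")
P={n:atz(s,p,z,T) for n,p,z in(("rl",(232,142),.032),("rr",(344,196),.032),("fl",(268,45),.054),("fr",(389,107),.054),("L",(308,163),.028),("S",(286,157),.024))}
print({k:v.round(3).tolist() for k,v in P.items()})
a=P["rl"]-P["rr"];print("yaw from rear",np.arctan2(a[1],a[0])-np.pi/2)
```

```text
[ 0.11300665  0.11071224 -0.0138759   1.04841573  0.0025964   1.98039176
 -1.16520726] [[0.954, 0.301, 0.002], [0.301, -0.954, -0.001], [0.002, 0.002, -1.0]]
{'rl': [0.513, 0.048, 0.032], 'rr': [0.491, -0.118, 0.032], 'fl': [0.637, 0.03, 0.054], 'fr': [0.617, -0.132, 0.054], 'L': [0.518, -0.057, 0.028], 'S': [0.516, -0.026, 0.024]}
yaw from rear -0.13120970513211017
```

Emit:
servo_tool([
  [0,0,-30,0,0],
  [0,0,-30,0,0],
  [0,0,-30,0,0],
  [0,0,-30,0,0],
  [0,0,-30,0,0],
  [0,0,-30,0,0],
  [0,0,-30,0,0],
  [0,0,-30,0,0],
])

```text
time: 4.65
eef_pos: [0.4709, -0.089, 0.7067]
eef_rot: [3.048, 0.472, 0.225]
wrist_force: [-0.4, 0.5, -0.1]
opening: 0.0855
grasp_force: 0.0
```

Run:
```python
from h import *
o=r.get_obs();print(o["joints"],R.from_rotvec(o["eef_rot"]).as_matrix().round(3).tolist())
```

```text
[-0.83349558  0.06797003  1.0446906   0.95739536 -0.06995441  1.99511462
 -1.0916018 ] [[0.943, 0.297, 0.151], [0.304, -0.952, -0.026], [0.136, 0.071, -0.988]]
```

Emit:
servo_tool([
  [0,0,-30,0,0],
  [0,0,-30,0,0],
  [0,0,-30,0,0],
  [0,0,-30,0,0],
  [0,0,40,0,0],
  [0,0,40,0,0],
  [0,0,40,0,0],
  [0,0,40,0,0],
])

```text
time: 5.45
eef_pos: [0.5006, -0.0984, 0.6054]
eef_rot: [3.025, 0.465, 0.333]
wrist_force: [0.4, 0.6, 0.2]
opening: 0.0857
grasp_force: 0.0
```

Run:
```python
from h import *
o=r.get_obs();print(o["joints"],R.from_rotvec(o["eef_rot"]).as_matrix().round(3).tolist())
```

```text
[-1.23627521 -0.19793613  1.0816266   1.292539    0.23736179  1.71685623
 -1.34799497] [[0.931, 0.29, 0.222], [0.303, -0.952, -0.029], [0.203, 0.094, -0.975]]
```

The tilt persists (13°) once it is created at the limit. Next I'll test the opposite limit, the near reach, to see whether it reverses.

Emit:
servo_tool([
  [-20,-10,45,0,0],
  [-20,-10,45,0,0],
  [-20,-10,45,0,0],
  [-20,-10,45,0,0],
  [-40,-18,0,0,0],
  [-40,-18,0,0,0],
  [-40,-18,0,0,0],
  [-40,-18,0,0,0],
])

```text
time: 6.25
eef_pos: [0.3322, -0.0788, 0.3885]
eef_rot: [3.024, 0.464, 0.338]
wrist_force: [-1.2, -0.7, 0.1]
opening: 0.0854
grasp_force: 0.0
```

```bash
cat >> h.py <<'E'
def st():
    o=r.get_obs();M=R.from_rotvec(o["eef_rot"]).as_matrix();z=M[:,2]
    print("t",o["time"],"pos",o["eef_pos"].round(3) if hasattr(o["eef_pos"],'round') else o["eef_pos"],"q",np.round(o["joints"],2),"\nx",M[:,0].round(3),"y",M[:,1].round(3),"z",z.round(3),"tilt",np.degrees(np.arccos(-z[2])).round(1),"dir",np.degrees(np.arctan2(z[1],z[0])).round(0),"open",round(o["opening"],4),"F",np.round(o["wrist_force"],1))
    return o,M
E
python3 -c "
from h import *
st()"
```

```text
t 6.25 pos [ 0.332 -0.079  0.388] q [-0.43 -0.49  0.31  2.03  0.21  1.36 -1.43] 
x [0.931 0.303 0.206] y [ 0.289 -0.953  0.095] z [ 0.225 -0.029 -0.974] tilt 13.1 dir -7.0 open 0.0854 F [-1.2 -0.7  0.1]
```

Emit:
servo_tool([
  [-35,-15,0,0,0],
  [-35,-15,0,0,0],
  [-35,-15,0,0,0],
  [-35,-15,0,0,0],
  [-35,-15,0,0,0],
  [-35,-15,0,0,0],
  [-35,-15,0,0,0],
  [-35,-15,0,0,0],
])

```text
time: 7.05
eef_pos: [0.2718, -0.0804, 0.3458]
eef_rot: [3.062, 0.506, 0.251]
wrist_force: [-0.6, -0.0, 0.5]
opening: 0.0854
grasp_force: 0.0
```

```bash
python3 -c "
from h import *
st()"
```

```text
t 7.05 pos [ 0.272 -0.08   0.346] q [ 0.63 -0.49 -0.26  2.14 -0.19  1.33 -0.83] 
x [0.934 0.322 0.154] y [ 0.318 -0.947  0.054] z [ 0.163 -0.001 -0.987] tilt 9.4 dir -1.0 open 0.0854 F [-0.6 -0.   0.5]
```

The near limit reverses the tilt, so tilt is controllable. This gives a plan:

1. Tilt the empty tool about 24.5° towards the tray's +x.
2. Pinch the level tray, since the pads still lie flat on the board.
3. Lift it and spin 90° about the tilted tool axis, which leans the tray about 34° to the corner.
4. Spin back, which levels it exactly.

Now I'll compute the spin sign and geometry, and move up to build the tilt.

Emit:
servo_tool([
  [28,10,-30,0,0],
  [28,10,-30,0,0],
  [28,10,-30,0,0],
  [28,10,-30,0,0],
  [28,10,-30,0,0],
  [28,10,-30,0,0],
  [28,10,-30,0,0],
  [20,5,-40,0,0],
])

```text
time: 7.85
eef_pos: [0.456, -0.0889, 0.6302]
eef_rot: [3.066, 0.482, 0.248]
wrist_force: [-0.2, -0.0, 0.2]
opening: 0.0855
grasp_force: 0.0
```

Run:
```python
from h import *
st()
yaw=-.13
Rt=R.from_euler('z',yaw).as_matrix()
phi=np.radians(24.5)
a=Rt@np.array([np.sin(phi),0,-np.cos(phi)])
for s in(1.57,-1.57):
    R2=R.from_rotvec(a*s).as_matrix()@Rt
    g=R2.T@[0,0,-1]
    G=np.array([0,0,.083]);E=np.array([.069,-.058,.031])
    print(s,"g in tray",g.round(3),"exit-grip world",(R2@(E-G)).round(3),"corner",(R2@(np.array([.065,-.085,0])-G)).round(3),"low dir",(R2@np.array([.7,-.7,0])).round(2))
```

```text
t 7.85 pos [ 0.456 -0.089  0.63 ] q [ 0.62 -0.05 -0.47  1.22 -0.05  1.81 -1.12] 
x [0.939 0.307 0.153] y [ 0.303 -0.952  0.052] z [ 0.161 -0.003 -0.987] tilt 9.3 dir -1.0 open 0.0855 F [-0.2 -0.   0.2]
1.57 g in tray [ 0.377 -0.415 -0.828] exit-grip world [-0.026 -0.038 -0.093] corner [-0.038 -0.02  -0.128] low dir [-0.59 -0.57 -0.55]
-1.57 g in tray [ 0.377  0.415 -0.828] exit-grip world [ 0.089  0.03  -0.045] corner [ 0.122  0.009 -0.058] low dir [0.83 0.53 0.03]
```

Emit:
servo_tool([
  [0,0,-45,0,0],
  [0,0,-45,0,0],
  [0,0,-45,0,0],
  [0,0,-45,0,0],
  [0,0,-45,0,0],
  [0,0,-45,0,0],
  [0,0,-45,0,0],
  [0,0,-45,0,0],
])

```text
time: 8.65
eef_pos: [0.3847, -0.0822, 0.8078]
eef_rot: [2.958, 0.459, 0.562]
wrist_force: [-0.3, 0.2, 0.6]
opening: 0.0855
grasp_force: 0.0
```

```bash
python3 -c "
from h import *
st()"
```

```text
t 8.65 pos [ 0.385 -0.082  0.808] q [ 0.6  -0.12 -0.36  0.87 -0.1   2.   -1.09] 
x [0.887 0.31  0.343] y [ 0.275 -0.95   0.149] z [ 0.372 -0.038 -0.927] tilt 22.0 dir -6.0 open 0.0855 F [-0.3  0.2  0.6]
```

Emit:
servo_tool([
  [0,0,-45,0,0],
  [0,0,-40,0,0],
  [0,0,40,0,0],
  [0,0,40,-0.15,0],
  [0,0,40,-0.15,0],
  [0,0,40,-0.15,0],
  [0,0,40,-0.15,0],
  [0,0,40,-0.15,0],
])

```text
time: 9.45
eef_pos: [0.4649, -0.0895, 0.6161]
eef_rot: [2.436, 1.436, 0.514]
wrist_force: [0.6, -0.5, 0.5]
opening: 0.0854
grasp_force: 0.0
```

Run:
```python
from h import *
o,M=st()
yt=np.array([.13,.991,0])
# turn about z so that tool y aligns with +tray y
z=M[:,2]; p=yt-z*(yt@z);p/=np.linalg.norm(p)
print("turn",np.arctan2(np.cross(M[:,1],p)@z,M[:,1]@p))
```

```text
t 9.45 pos [ 0.465 -0.09   0.616] q [ 0.37 -0.24 -0.19  1.47 -0.07  1.45 -0.34] 
x [0.447 0.879 0.165] y [ 0.785 -0.474  0.4  ] z [ 0.43  -0.049 -0.902] tilt 25.6 dir -6.0 open 0.0854 F [ 0.6 -0.5  0.5]
turn -1.9475722961559423
```

Emit:
servo_tool([
  [0,0,25,-0.15,0],
  [0,0,25,-0.15,0],
  [0,0,25,-0.15,0],
  [0,0,25,-0.15,0],
  [0,0,25,-0.15,0],
  [0,0,25,-0.15,0],
  [0,0,25,-0.15,0],
  [0,0,25,-0.15,0],
])

```text
time: 10.25
eef_pos: [0.5508, -0.0992, 0.4365]
eef_rot: [1.15, 2.455, 0.198]
wrist_force: [0.4, 0.1, 0.2]
opening: 0.0854
grasp_force: 0.0
```

Emit:
servo_tool([
  [0,0,0,-0.15,0],
  [0,0,0,-0.15,0],
  [0,0,0,-0.15,0],
  [0,0,0,-0.15,0],
  [0,0,0,-0.15,0],
  [0,0,0,0,0],
  [0,0,0,0,0],
  [0,0,0,0,0],
])

```text
time: 11.05
eef_pos: [0.551, -0.0992, 0.4379]
eef_rot: [0.181, 2.688, -0.025]
wrist_force: [-1.0, 0.1, 0.4]
opening: 0.085
grasp_force: 0.0
```

```bash
cat >> h.py <<'E'
def look(name):
    o,M=st();s=r.snapshot("wrist");cv2.imwrite(f"pics/{name}.png",s["img"])
    Tt=np.eye(4);Tt[:3,:3]=M;Tt[:3,3]=o["eef_pos"];T=Tt@np.array(s["tool_from_camera"])
    d=r.tip_of("wrist","tray_grip")
    for k in d[:2]: print(k["score"],k["at"],atz(s,k["at"],.083,T).round(4))
    return o,M,s,T
E
python3 - <<'E'
from h import *
o,M,s,T=look("w2")
g=np.array([.564,-.042,.083])
print("to 100mm standoff",(M.T@(g-.1*M[:,2]+.0187*M[:,2]-o["eef_pos"])*1000).round(0))
E
```

```text
t 11.05 pos [ 0.551 -0.099  0.438] q [ 0.14 -0.12 -0.04  1.76 -0.    1.05  1.54] 
x [-0.893  0.123 -0.433] y [0.131 0.991 0.011] z [ 0.431 -0.047 -0.901] tilt 25.7 dir -6.0 open 0.085 F [-1.   0.1  0.4]
0.94 [361.4, 77.1] [ 0.5659 -0.0441  0.083 ]
to 100mm standoff [149.  54. 241.]
```

View pics/w2.png

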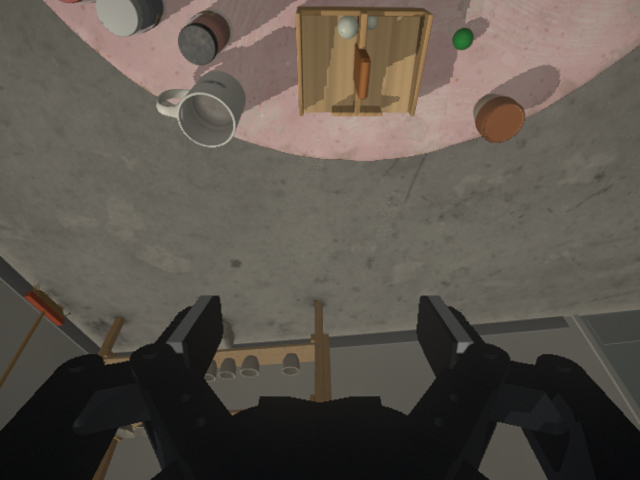

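The tray is square in the picture and the board is at (361,77), so the yaw is good. The grip estimate is consistent. Approaching to a 100 mm standoff.

Emit:
servo_tool([
  [20,7,35,0,0],
  [20,7,35,0,0],
  [20,7,35,0,0],
  [20,7,35,0,0],
  [20,7,35,0,0],
  [20,7,30,0,0],
  [20,7,25,0,0],
  [8,5,10,0,0],
])

```text
time: 11.95
eef_pos: [0.5265, -0.0379, 0.1544]
eef_rot: [0.177, 2.694, -0.025]
wrist_force: [-0.1, -0.0, 0.4]
opening: 0.0854
grasp_force: 0.0
```

Run:
```python
from h import *
o,M,s,T=look("w3")
a=r.snapshot("scene");pa=r.tip_of("scene","tray_grip");b=r.snapshot("side");pb=r.tip_of("side","tray_grip")
if pa and pb: print(tri(ray(a,pa[0]["at"]),ray(b,pb[0]["at"])))
g=np.array([.565,-.043,.083])
print("to grasp",(M.T@(g+.0187*M[:,2]-o["eef_pos"])*1000).round(1))
```

```text
t 11.95 pos [ 0.527 -0.038  0.154] q [ 0.07  0.05 -0.13  2.25  0.19  0.41  1.23] 
x [-0.896  0.121 -0.427] y [0.129 0.992 0.01 ] z [ 0.425 -0.046 -0.904] tilt 25.3 dir -6.0 open 0.0854 F [-0.1 -0.   0.4]
0.79 [322.6, 250.3] [ 0.564 -0.041  0.083]
(array([ 0.56654682, -0.03987502,  0.08373616]), np.float64(0.002300434477798029))
to grasp [-4.6 -0.8 99.8]
```

View pics/w3.png

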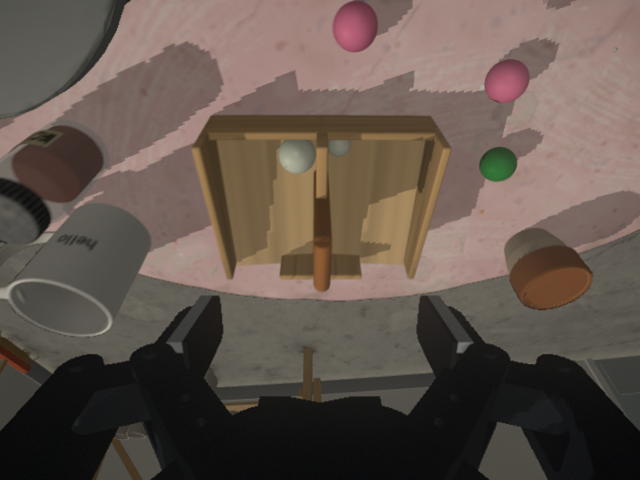

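Centred well: the board at (322,265) sits between the fingers, and both balls are clear at the rear. Descending.

Emit:
servo_tool([
  [-1,0,15,0,0],
  [-1,0,15,0,0],
  [-1,0,15,0,0],
  [-1,0,15,0,0],
  [0,0,15,0,0],
  [0,0,15,0,0],
  [0,0,10,0,0],
  [0,0,0,0,0],
])

```text
time: 13.05
eef_pos: [0.5773, -0.0441, 0.0701]
eef_rot: [0.177, 2.687, -0.024]
wrist_force: [0.1, -0.4, 0.8]
opening: 0.0853
grasp_force: 0.0
```

Run:
```python
from h import *
o,M=st()
g=np.array([.565,-.042,.083])
print("to grasp",(M.T@(g+.0187*M[:,2]-o["eef_pos"])*1000).round(1))
```

```text
t 13.05 pos [ 0.577 -0.044  0.07 ] q [ 0.18  0.29 -0.24  2.22  0.59  0.23  0.86] 
x [-0.893  0.121 -0.434] y [0.129 0.992 0.012] z [ 0.432 -0.045 -0.901] tilt 25.7 dir -6.0 open 0.0853 F [ 0.1 -0.4  0.8]
to grasp [5.6 0.7 1.7]
```

Emit:
servo_tool([
  [3,0,1,0,0],
  [0,0,0,0,0.5],
  [0,0,0,0,1],
  [0,0,0,0,1],
  [0,0,0,0,1],
  [0,0,0,0,1],
  [0,0,0,0,1],
  [0,0,0,0,1],
], squeeze=90)

```text
time: 13.85
eef_pos: [0.5742, -0.0432, 0.0682]
eef_rot: [0.176, 2.687, -0.026]
wrist_force: [-2.6, 1.6, 4.8]
opening: 0.0105
grasp_force: 87.7
```

Emit:
servo_tool([
  [0,0,0,0,1],
  [0,0,0,0,1],
  [-4,0,-9,0,1],
  [-6,0,-13,0,1],
  [-8,0,-17,0,1],
  [-8,0,-18,0,1],
  [-8,0,-18,0,1],
  [-8,0,-18,0,1],
])

```text
time: 14.65
eef_pos: [0.5702, -0.0441, 0.1692]
eef_rot: [0.177, 2.69, -0.025]
wrist_force: [-0.6, 0.1, -1.6]
opening: 0.011
grasp_force: 87.7
```

Run:
```python
from h import *
st()
s=r.snapshot("side");cv2.imwrite("pics/s2.png",s["img"][150:400,200:560])
```

```text
t 14.65 pos [ 0.57  -0.044  0.169] q [ 0.43  0.13 -0.49  2.14  0.28  0.46  1.17] 
x [-0.894  0.121 -0.431] y [0.129 0.992 0.011] z [ 0.429 -0.046 -0.902] tilt 25.5 dir -6.0 open 0.011 F [-0.6  0.1 -1.6]
```

View pics/s2.png

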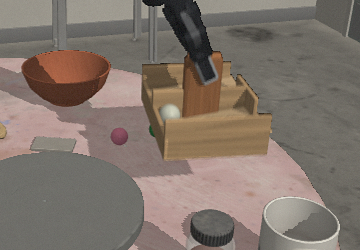

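The side view shows the tray lifted level, with the large ball still in its rear corner at (170,113). I'll work out the bowl position and the pour pose.

Run:
```python
from h import *
from scipy.optimize import least_squares
a=r.snapshot("scene");b=r.snapshot("side")
o,M=st()
da=r.find_in("scene","catch_bowl")[0]["bbox"];db=r.find_in("side","catch_bowl")[0]["bbox"];print(da,db)
th=np.linspace(0,6.28,60)
def bb(s,c):
    P=[proj(s,[c[0]+.082*np.cos(t),c[1]+.082*np.sin(t),.066]) for t in th]
    P=np.array(P);return P[:,0].min(),P[:,0].max(),P[:,1].min()
f=lambda c:np.r_[np.subtract(bb(a,c),(da[0],da[2],da[1])),np.subtract(bb(b,c),(db[0],db[2],db[1]))]
S=least_squares(f,[.432,.286]);c=S.x;print(c,S.fun.round(1))
Rt=R.from_euler('z',-.13).as_matrix()
z=M[:,2];
for s in(1.35,1.5,1.65):
    R2=R.from_rotvec(z*s).as_matrix()@Rt
    g=R2.T@[0,0,-1];G=np.array([0.002,0,.083])
    e=R2@(np.array([.069,-.058,.031])-G);k=R2@(np.array([.065,-.085,0])-G);w=g-g[2]*np.array([0,0,1]);d=R2@w;d=d[:2]/np.linalg.norm(d[:2])
    print(s,"g",g.round(3),"lean",np.degrees(np.arccos(-g[2])).round(1),"exit",e.round(3),"corner",k.round(3),"dir",d.round(2))
    grip=np.r_[c-.025*d-e[:2],.08-k[2]]
    tcp=grip+.0187*z
    print(" grip",grip.round(3),"tcp",tcp.round(3),"tool delta mm",(M.T@(tcp-o["eef_pos"])*1000).round(0))
```

```text
t 14.8 pos [ 0.572 -0.044  0.17 ] q [ 0.43  0.13 -0.49  2.14  0.29  0.46  1.16] 
x [-0.892  0.121 -0.435] y [0.129 0.992 0.011] z [ 0.432 -0.047 -0.901] tilt 25.8 dir -6.0 open 0.0109 F [-0.1 -0.1 -2.9]
[228.3, 273.3, 363.8, 381.9] [218.3, 197.5, 308.6, 255.2]
[0.43359822 0.28851128] [-2.1  2.4  0.6  0.6  0.6  1.7]
1.35 g [ 0.315 -0.417 -0.852] lean 31.5 exit [-0.017 -0.047 -0.09 ] corner [-0.032 -0.034 -0.126] dir [-0.67 -0.74]
 grip [0.468 0.354 0.206] tcp [0.476 0.353 0.189] tool delta mm [125. 382. -77.]
1.5 g [ 0.373 -0.425 -0.824] lean 34.5 exit [-0.023 -0.038 -0.093] corner [-0.035 -0.021 -0.128] dir [-0.72 -0.69]
 grip [0.474 0.344 0.208] tcp [0.482 0.343 0.191] tool delta mm [118. 373. -76.]
1.65 g [ 0.432 -0.424 -0.796] lean 37.2 exit [-0.027 -0.029 -0.095] corner [-0.036 -0.008 -0.129] dir [-0.77 -0.64]
 grip [0.479 0.333 0.209] tcp [0.487 0.333 0.192] tool delta mm [111. 363. -74.]
```

Emit:
servo_tool([
  [3,8,-2,0,1],
  [4,14,-3,0,1],
  [6,20,-5,0,1],
  [8,26,-6,0,1],
  [9,28,-6,0,1],
  [9,28,-6,0,1],
  [9,28,-6,0,1],
  [9,28,-6,0,1],
])

```text
time: 15.7
eef_pos: [0.525, 0.1448, 0.1819]
eef_rot: [0.176, 2.689, -0.025]
wrist_force: [0.3, 0.9, -2.3]
opening: 0.0108
grasp_force: 87.8
```

Emit:
servo_tool([
  [9,28,-6,0,1],
  [9,28,-6,0,1],
  [9,28,-6,0,1],
  [9,28,-5,0,1],
  [8,26,-5,0,1],
  [8,24,-4,0,1],
  [5,18,-2,0,1],
  [4,13,-2,0,1],
])

```text
time: 16.5
eef_pos: [0.4796, 0.3458, 0.1899]
eef_rot: [0.174, 2.69, -0.024]
wrist_force: [0.4, -0.0, -2.6]
opening: 0.0113
grasp_force: 87.8
```

Run:
```python
from h import *
st()
a=r.snapshot("scene");b=r.snapshot("wrist")
cv2.imwrite("pics/m1.png",cv2.resize(np.hstack([a["img"],b["img"]]),(800,300)))
```

```text
t 16.5 pos [0.48  0.346 0.19 ] q [-0.26  0.25 -0.74  1.98  0.75  0.89  0.01] 
x [-0.894  0.118 -0.432] y [0.126 0.992 0.011] z [ 0.43  -0.044 -0.902] tilt 25.6 dir -6.0 open 0.0113 F [ 0.4 -0.  -2.6]
```

View pics/m1.png

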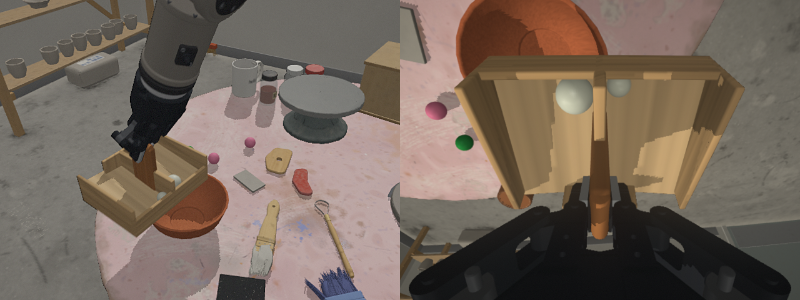

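Both balls are still at the rear and the tray is beside and above the bowl. Spinning about the tilted axis.

Emit:
servo_tool([
  [0,0,0,0.06,1],
  [0,0,0,0.1,1],
  [0,0,0,0.13,1],
  [0,0,0,0.13,1],
  [0,0,0,0.13,1],
  [0,0,0,0.13,1],
  [0,0,0,0.12,1],
  [0,0,0,0.1,1],
])

```text
time: 17.4
eef_pos: [0.4815, 0.3416, 0.1905]
eef_rot: [1.349, 2.362, 0.245]
wrist_force: [0.9, -0.2, -2.6]
opening: 0.0108
grasp_force: 88.1
```

```bash
python3 -c "
from h import *
st()"
```

```text
t 17.4 pos [0.481 0.342 0.19 ] q [-0.35  0.23 -0.63  1.98  0.71  0.87 -0.86] 
x [-0.449  0.855 -0.261] y [0.783 0.517 0.346] z [ 0.431 -0.049 -0.901] tilt 25.7 dir -6.0 open 0.0108 F [ 0.9 -0.2 -2.6]
```

Emit:
servo_tool([
  [0,0,0,0.1,1],
  [0,0,0,0.1,1],
  [0,0,0,0.1,1],
  [0,0,0,0.1,1],
  [0,0,0,0.1,1],
  [0,0,0,0.1,1],
  [0,0,0,0.0,1],
  [0,0,0,0.0,1],
])

```text
time: 18.2
eef_pos: [0.4814, 0.3424, 0.1907]
eef_rot: [2.017, 1.9, 0.41]
wrist_force: [0.2, 0.5, -2.8]
opening: 0.0112
grasp_force: 88.1
```

Run:
```python
from h import *
st()
a=r.snapshot("scene");b=r.snapshot("wrist")
cv2.imwrite("pics/m2.png",cv2.resize(np.hstack([a["img"],b["img"]]),(800,300)))
```

```text
t 18.2 pos [0.481 0.342 0.191] q [-0.41  0.22 -0.56  1.98  0.69  0.86 -1.44] 
x [ 0.065  0.998 -0.022] y [ 0.9   -0.049  0.433] z [ 0.431 -0.048 -0.901] tilt 25.7 dir -6.0 open 0.0112 F [ 0.2  0.5 -2.8]
```

View pics/m2.png

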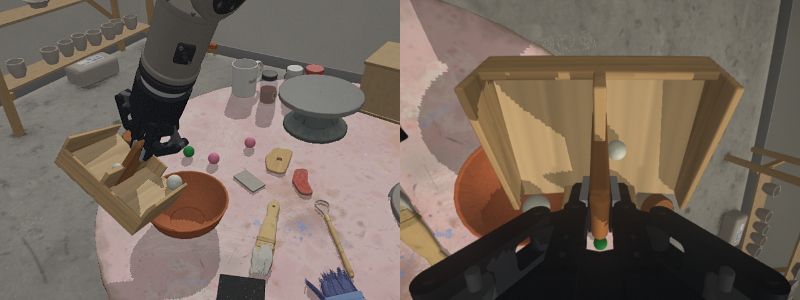

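The large ball is at the gap, at (174,184) over the bowl, and the small ball rests against the divider. Waiting a moment.

Emit:
servo_tool([
  [0,0,0,0,1],
  [0,0,0,0,1],
  [0,0,0,0,1],
  [0,0,0,0,1],
  [0,0,0,0,1],
  [0,0,0,0,1],
  [0,0,0,0,1],
  [0,0,0,0,1],
])

```text
time: 19.1
eef_pos: [0.4813, 0.3435, 0.1911]
eef_rot: [2.019, 1.9, 0.412]
wrist_force: [0.2, -0.4, -1.3]
opening: 0.011
grasp_force: 88.2
```

Run:
```python
from h import *
st()
a=r.snapshot("scene");b=r.snapshot("wrist")
cv2.imwrite("pics/m3.png",cv2.resize(np.hstack([a["img"],b["img"]]),(800,300)))
```

```text
t 19.1 pos [0.481 0.344 0.191] q [-0.41  0.22 -0.56  1.98  0.69  0.86 -1.44] 
x [ 0.065  0.998 -0.02 ] y [ 0.9   -0.05   0.433] z [ 0.431 -0.046 -0.901] tilt 25.7 dir -6.0 open 0.011 F [ 0.2 -0.4 -1.3]
```

View pics/m3.png

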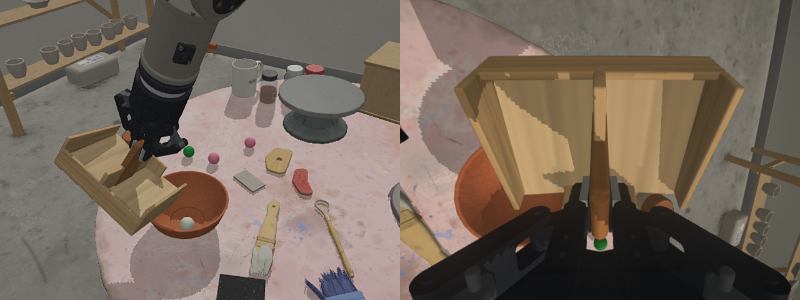

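The large ball is in the bowl at (187,224). Spinning back slowly and returning the tray.

Emit:
servo_tool([
  [0,0,0,-0.06,1],
  [0,0,0,-0.1,1],
  [0,0,0,-0.1,1],
  [0,0,0,-0.1,1],
  [0,0,0,-0.1,1],
  [0,0,0,-0.1,1],
  [0,0,0,-0.1,1],
  [0,0,0,-0.1,1],
])

```text
time: 20.0
eef_pos: [0.4813, 0.3435, 0.1911]
eef_rot: [1.139, 2.459, 0.199]
wrist_force: [-0.9, 0.5, -2.0]
opening: 0.0115
grasp_force: 88.2
```

Emit:
servo_tool([
  [0,0,0,-0.1,1],
  [0,0,0,-0.1,1],
  [0,0,0,-0.1,1],
  [0,0,0,-0.1,1],
  [0,0,0,-0.1,1],
  [0,0,0,-0.1,1],
  [0,0,0,-0.1,1],
  [0,0,0,-0.04,1],
])

```text
time: 20.8
eef_pos: [0.4814, 0.3435, 0.1911]
eef_rot: [0.174, 2.688, -0.026]
wrist_force: [-0.3, 0.4, -1.9]
opening: 0.0109
grasp_force: 88.2
```

Emit:
servo_tool([
  [-3,-8,0,0,1],
  [-4,-14,0,0,1],
  [-6,-20,3,0,1],
  [-8,-26,4,0,1],
  [-9,-28,5,0,1],
  [-9,-28,6,0,1],
  [-9,-28,6,0,1],
  [-9,-28,6,0,1],
])

```text
time: 21.6
eef_pos: [0.5221, 0.1546, 0.1871]
eef_rot: [0.179, 2.687, -0.026]
wrist_force: [0.7, 0.0, -2.4]
opening: 0.0108
grasp_force: 88.2
```

Emit:
servo_tool([
  [-9,-28,6,0,1],
  [-9,-28,6,0,1],
  [-9,-28,6,0,1],
  [-9,-28,5,0,1],
  [-8,-26,5,0,1],
  [-8,-24,4,0,1],
  [-5,-18,2,0,1],
  [-4,-13,2,0,1],
])

```text
time: 22.4
eef_pos: [0.5666, -0.0465, 0.1787]
eef_rot: [0.182, 2.688, -0.027]
wrist_force: [-0.8, 0.4, -2.5]
opening: 0.0108
grasp_force: 88.2
```

Run:
```python
from h import *
o,M=st()
print((M.T@(np.array([.5742,-.0432,.0682])-o["eef_pos"])*1000).round(1), M.T@R.from_rotvec([.176,2.687,-.026]).as_matrix())
a=r.snapshot("side");b=r.snapshot("wrist")
cv2.imwrite("pics/m4.png",cv2.resize(np.hstack([a["img"],b["img"]]),(800,300)))
```

```text
t 22.4 pos [ 0.567 -0.046  0.179] q [ 0.43  0.1  -0.48  2.14  0.25  0.48  1.2 ] 
x [-0.893  0.124 -0.433] y [0.132 0.991 0.01 ] z [ 0.43  -0.048 -0.901] tilt 25.7 dir -6.0 open 0.0108 F [-0.8  0.4 -2.5]
[ 41.4   3.2 102.7] [[ 0.99999232  0.00376272 -0.00109969]
 [-0.00376054  0.99999098  0.00197602]
 [ 0.00110712 -0.00197187  0.99999744]]
```

View pics/m4.png

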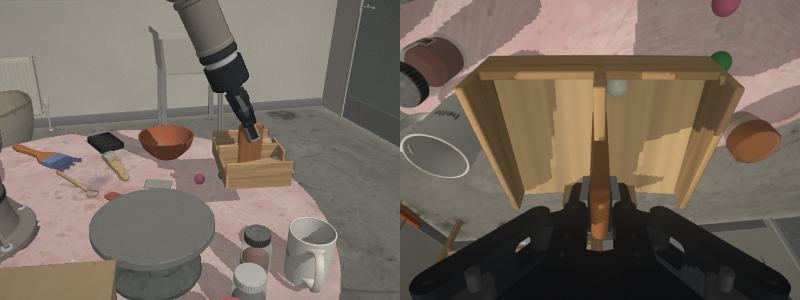

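The tray is level, with the small ball at its rear corner (618,87). Lowering to the original spot.

Emit:
servo_tool([
  [4,0,10,0,1],
  [6,1,15,0,1],
  [7,1,17,0,1],
  [7,1,17,0,1],
  [6,0,15,0,1],
  [5,0,13,0,1],
  [4,0,10,0,1],
  [2,0,4,0,1],
])

```text
time: 23.3
eef_pos: [0.5736, -0.0394, 0.0689]
eef_rot: [0.176, 2.689, -0.025]
wrist_force: [-0.3, -0.5, -2.0]
opening: 0.011
grasp_force: 88.2
```

Run:
```python
from h import *
o,M=st()
print((M.T@(np.array([.5742,-.0432,.0682])-o["eef_pos"])*1000).round(1))
```

```text
t 23.3 pos [ 0.574 -0.039  0.069] q [ 0.23  0.29 -0.31  2.22  0.67  0.25  0.77] 
x [-0.894  0.12  -0.432] y [0.128 0.992 0.011] z [ 0.43  -0.046 -0.902] tilt 25.6 dir -6.0 open 0.011 F [-0.3 -0.5 -2. ]
[-0.6 -3.7  1.1]
```

Emit:
servo_tool([
  [0,0,1,0,1],
  [0,0,0.5,0,1],
  [0,0,0,0,1],
  [0,0,0,0,0.5],
  [0,0,0,0,0],
  [0,0,0,0,0],
  [0,0,0,0,0],
  [0,0,0,0,0],
])

```text
time: 24.1
eef_pos: [0.5752, -0.0405, 0.0688]
eef_rot: [0.177, 2.687, -0.025]
wrist_force: [-0.2, -0.5, 0.7]
opening: 0.0821
grasp_force: 0.0
```

Emit:
servo_tool([
  [0,0,-5,0,0],
  [0,0,-15,0,0],
  [0,0,-20,0,0],
  [0,0,-20,0,0],
  [0,0,-25,0,0],
  [0,0,-25,0,0],
  [0,0,-20,0,0],
  [0,0,0,0,0],
])

```text
time: 24.9
eef_pos: [0.5199, -0.0346, 0.1887]
eef_rot: [0.177, 2.682, -0.027]
wrist_force: [1.4, -0.5, 0.2]
opening: 0.085
grasp_force: 0.0
```

Run:
```python
from h import *
st()
a=r.snapshot("scene");b=r.snapshot("wrist")
cv2.imwrite("pics/m5.png",cv2.resize(np.hstack([a["img"],b["img"]]),(800,300)))
```

```text
t 24.9 pos [ 0.52  -0.035  0.189] q [ 0.51 -0.01 -0.57  2.22  0.15  0.48  1.26] 
x [-0.891  0.12  -0.438] y [0.129 0.992 0.01 ] z [ 0.436 -0.048 -0.899] tilt 26.0 dir -6.0 open 0.085 F [ 1.4 -0.5  0.2]
```

View pics/m5.png

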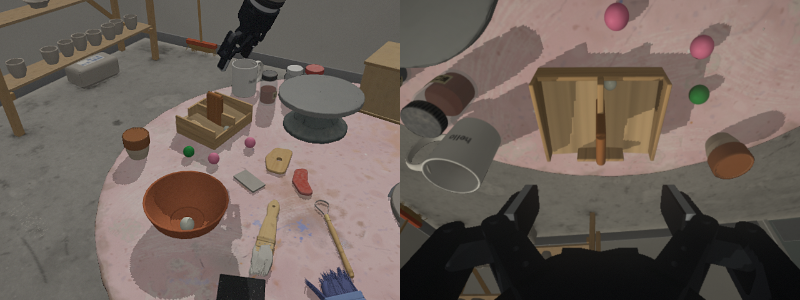

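The tray is flat on the table with the small ball at (611,84). The large ball is in the upright bowl at (187,224), and the gripper is clear.

```bash
python3 -c "
from rig import r
print(r.sign_off())"
```

```text
the job is handed in; nothing more can be done
None
```

The large ball is in the upright bowl, the small ball is still in the tray, the tray is back flat on the table, and I've handed the job in.

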